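# Pulse the spice mill with its twist lid

### The job

First slide the shallow white dish along the bench, without lifting it, until it stands centred under the spout of the spice mill. Then take the mill's lid, put it down on the hopper with its two lugs through the two notches until it sits fully home, and twist it clockwise (seen from above) against its spring to the run mark, halfway to the lock click. Finish while still gripping the lid and holding it there, because it springs back when let go; never twist it on into the lock click, and leave the jar, the spoon and the tub where they are.

Things in the scene. Friction and masses are not known exactly. Their poses are not given: they have to be found in the camera images.
- dish_centre (a point): Loose round white plastic dish, open at the top, 140 mm wide over the rim (136 mm at the foot), 40 mm high, wall 3 mm, about 0.3 kg, standing on the bench. The point is its centre, half-way up (20 mm above its underside).
- spout (a point): Centre of the open lower end of the mill's spout nozzle (42 mm wide), 62 mm above the bench. A sloping chute, 38 mm wide, its top 135 mm above the bench or lower, joins it to the mill. Its own y axis points level from the hopper's axis out along the spout; the hopper's axis is 130 mm back along -y. The mill's foot and upright face are 85 mm back from here: the dish just fits in front of them.
- mouth (a point): Centre of the hopper's round mouth, level with the top of the bare aluminium collar (116 mm wide) of the fixed mill (145 x 120 mm, 205 mm tall); z up. The opening in the collar's 5 mm flange is 81 mm wide, with two notches along this point's own x axis (+x and -x), about 26 mm wide, reaching to 52 mm from the centre. Under the flange the lugs can turn.
- run_mark (a point): Top of one run mark: a single small rib on the collar's outer edge, 59 mm from its centre, 0.6 rad clockwise from the broad rib at the +x notch. A double rib 1.2 rad from the notch marks the lock click. The same ribs are repeated at the -x notch. The lid's rim has a pointer rib at each end of the bar. The click's extra resistance begins at about 0.9 rad.
- lid_grip (a point): Loose grey plastic bayonet lid, 0.15 kg, lying right way up on the bench, with an upright grip bar 66 mm long (along this point's own x axis), 18 mm thick (y), 40 mm high. The point lies on the lid's axis inside the bar, 18 mm below its top, 22 mm above the lip (a disc 112 mm wide, 6 mm thick), 42 mm above the lid's underside. Half a turn makes no difference to the lid.
- lid_lug (a point): Outer end of one of the lid's two lugs, 49 mm from the axis, in line with the bar (+x; the other at -x), 20 mm wide, 5 mm thick, 2 mm above the underside of the 76 mm wide, 14 mm deep plug. To drop in, bar and notches must agree within 0.06 rad, the axes within 2 mm. Fully home, lid_grip is 28 mm above mouth (40 mm while the lugs stand on the flange).
- run_switch (a joint): Spring-loaded switch ring in the collar, turned by the lid's lugs; rad, 0 at rest, growing clockwise. The lugs meet it after about 0.08 rad of lid turn: it reads about 0.52 with the lid at the run mark (0.6 rad), 1.12 at the lock click. It pushes the lid back with 0.12 N m plus 0.3 N m per rad.
- jar: Bystander: closed amber glass jar, 56 mm wide, 100 mm high; origin at the centre of its underside. Leave alone.
- spoon: Bystander: wooden spoon lying on the bench, 220 mm long along its x axis; origin under its middle. Leave alone.
- tub: Bystander: white round closed tub, 70 mm wide, 70 mm high; origin at the centre of its underside. Leave alone.
There are look-alikes about, which are no part of the job. Of the things that look like the part that bears lid_grip, the middle-sized one is meant.

How it is judged:
By the outcome, as a careful person would: the job done as asked, in the order asked, and still so for the second after the job is handed in, while the arm keeps its last pose, push and grip.
It also fails if it takes over 64 s, if anything falls off the work surface, if the arm or the gripper's body presses on something with over 40 N, if the wrist force passes 120 N, or if a joint passes its speed limit or range.

### The arm

A 6-joint arm with a two-finger parallel gripper is mounted at the origin on the work surface. World frame = base frame: x ahead of the robot, y to its left, z up, the work surface at z = 0. Lengths are in mm, angles in rad, forces in N, time in s.
With the tool pointing down it reaches from about 400 to 925 mm from the base axis. Payload 12.5 kg.
Tool frame: the origin (TCP) lies midway between the tips of the shut fingers; the grasp point (between the pads) lies 19 mm behind it; z points along the fingers, y is the direction in which the jaws open and shut (so a half turn about z gives the same grasp; the last joint's range is limited). The gripper opens to 95 mm and grips with 3 to 60 N. Pads are 20 mm wide; open, the fingers measure 119 mm over their backs; the gripper's body (75 mm by 180 mm) begins 59 mm behind the grasp point.
Start: joints at [-1.254, 0.491, 1.559, -0, 1.092, -0.106], TCP at [256.471, -569.973, 214.661] pointing down, gripper open.
Joint ranges: [-3.1, 3.1], [-0.84, 2.19], [0.05, 2.79], [-1.13, 4.28], [0.06, 2.93], [-2.69, 2.69]. Speed limits (rad/s): [2.22, 2.22, 2.79, 3.14, 3.14, 3.14].

### API

Orientations are given as [roll, pitch, yaw] about the fixed x, y, z axes, in that order (R = Rz(yaw) Ry(pitch) Rx(roll)).
In Python, from cell import env gives the robot as it stands.
- The arm moves only by the tool arm_command, never from a script. Its argument "steps" is a list of rows, each an object of numbers: "dx", "dy", "dz": the shift along the tool's x, y, z as a fraction of full scale; "rx", "ry", "rz": the turn, a rotation vector about the tool's x, y, z as a fraction of full scale; "claw": the gripper command: -1 is fully open, 1 is shut, values between are in proportion. In form: [{"dx": .., "dy": .., "dz": .., "rx": .., "ry": .., "rz": .., "claw": ..}, ...]. A call has 1 to 10 rows; each row shifts and turns the pose as measured when the row begins, along the tool's axes as they then stand; what a row does not reach is not made up. Full scale, the value 1, is 0.8 m for a shift and 90 degrees for a turn. A row lasts 1/8 s, in which the tool goes at most 62.5 mm and 10.7 degrees, less where a joint would pass 70% of its speed; a pose out of reach is approached as far as the arm can. A call with a number of a shift or a turn outside -1 to 1 is refused whole. A call with a gripper value outside its range is refused whole. The fingers move at their own pace and stop on an object; the grip force is fixed at half the most. Time passes only in rows, so rows that do not move let the fingers close. It gives the time, the measured TCP pose, the force and the opening at its end, in the units of the state.
- env.state(): the state, without advancing time (a new reading comes with each control period).
- env.read_camera(name): name is "scene" or "top" or "wrist"; returns (picture, depth): 480x640x3 uint8, red, green, blue; 480x640 float32, mm along the optical axis (not along the pixel's ray), 0 where there is no reading.
- env.get_calibration(name): a dict with "vfov" (degrees; the focal length in pixels is half the picture's height over the tangent of half this angle, whatever the lens; pixels are square), "cx", "cy" (the principal point, pixels), "xyz" and "attitude" of the camera in the world. Camera axes: x right, y up, looking along -z (the intrinsics and any distortion apply to the point x, -y, -z); pixel columns grow to the right and rows downward; lengths in mm; the calibration is good to about 2 mm. The wrist camera is an equidistant fisheye: a pixel r from the principal point sees the ray r / f radians off the axis. A picture is of the moment at which its call begins: read the wrist's pose just before it. get_calibration takes no time and is no camera call; for the wrist camera it gives the pose at the moment of the call.
- env.job_done(): hands the job in, once; it reports no verdict.
The state is a dict: "t": time; "joints": joint angles; "qvel": joint speeds; "tau": joint torques, N m; "eef_pos": TCP position; "tcp_rot": TCP orientation; "ft_force": force on the tool from outside, world axes, zero at the start; "moment": the same for the moment, N m; "opening": opening from 0.0 (shut) to 1.0 (fully open).
Only numpy, scipy, OpenCV 4.12 (cv2) and the standard library are available. Lean on these libraries where they do the work, as an engineer would, in place of code of your own. Each camera call takes 0.05 s, during which the arm holds its last target.

## Working session

There is one attempt and no reset: what is moved stays moved. The work goes in short steps, Python scripts to look and compute and a tool call to move; the robot and the scene stay as the last step left them, time stands still between calls to the robot, and variables do not carry over. Pictures are saved under pics/ and viewed, and the job is handed in when it is done.

Besides the shell and the picture viewer there is one more tool, called as name(argument=value, ...) on one line, values as JSON. arm_command: Moves the arm, as the interface text tells. Its arguments: {"type":"object","properties":{"steps":{"type":"array","items":{"type":"object","properties":{"dx":{"type":"number"},"dy":{"type":"number"},"dz":{"type":"number"},"rx":{"type":"number"},"ry":{"type":"number"},"rz":{"type":"number"},"claw":{"type":"number"}}}}},"required":["steps"]}

```bash
mkdir -p pics; ls
cat > h.py <<'E'
from cell import env
import numpy as np, cv2
from scipy.spatial.transform import Rotation as R
def snap(n,tag):
    c=env.get_calibration(n); p,d=env.read_camera(n)
    np.savez(f'{tag}.npz',p=p,d=d,c=np.array([c],dtype=object))
    cv2.imwrite(f'pics/{tag}.png',cv2.cvtColor(p,cv2.COLOR_RGB2BGR)); return p,d,c
def load(tag):
    z=np.load(f'{tag}.npz',allow_pickle=True); return z['p'],z['d'],z['c'][0]
def cam(c):
    f=240/np.tan(np.radians(c['vfov'])/2); M=R.from_euler('xyz',c['attitude']).as_matrix(); return f,M,np.array(c['xyz'],float)
def ray(c,u,v,fish=False):
    f,M,o=cam(c); x=(u-c['cx'])/f; y=(v-c['cy'])/f
    if fish:
        r=np.hypot(x,y); s=np.sin(r)/max(r,1e-9); d=np.array([x*s,-y*s,-np.cos(r)])
    else: d=np.array([x,-y,-1.])
    return o,M@d
def plane(c,u,v,z,fish=False):
    o,d=ray(c,u,v,fish); return o+d*(z-o[2])/d[2]
def cloud(c,d):
    f,M,o=cam(c); v,u=np.mgrid[0:480,0:640]
    P=np.stack([(u-c['cx'])/f*d,-(v-c['cy'])/f*d,-d],-1)
    return P@M.T+o
def proj(c,P,fish=False):
    f,M,o=cam(c); q=(np.asarray(P)-o)@M; x,y,z=q[...,0],-q[...,1],-q[...,2]
    if fish:
        r=np.hypot(x,y); t=np.arctan2(r,z); return np.stack([c['cx']+f*t*x/r,c['cy']+f*t*y/r],-1)
    return np.stack([c['cx']+f*x/z,c['cy']+f*y/z],-1)
E
python3 - <<'E'
from h import *
for n in ['scene','top','wrist']:
    p,d,c=snap(n,n+'0'); print(n,c)
print(env.state())
E
```

```text
pics
scene {'vfov': 47.6842845080892, 'cx': 320.0046058044264, 'cy': 241.09174859968653, 'xyz': array([1189.18423896,  171.64038408,  838.32051171]), 'attitude': array([0.76981813, 0.00680763, 2.01505243])}
top {'vfov': 42.039687764399154, 'cx': 314.3652252190089, 'cy': 232.39039643719818, 'xyz': array([ 429.19856813, -106.87454352, 1298.96779469]), 'attitude': array([ 0.11309603, -0.01860384, -1.54838149])}
wrist {'vfov': 65.70646984690485, 'cx': 323.6525826507555, 'cy': 232.3807979130919, 'xyz': array([ 317.62025415, -543.58703229,  384.22767105]), 'attitude': array([-2.43712493e-01,  1.13343256e-03, -1.14808898e+00])}
{'t': 0.15, 'joints': array([-1.25357818e+00,  4.91433820e-01,  1.55930193e+00,  2.08442445e-07,
        1.09166859e+00, -1.05613912e-01]), 'qvel': array([ 4.63585580e-07, -1.96906976e-03, -1.85018497e-03,  6.56795990e-04,
        4.48503937e-04, -1.16780922e-03]), 'tau': array([ 4.66462690e-03, -6.12891912e+01, -2.58279294e+01,  6.93099992e-02,
        4.72676614e-02, -8.39980680e-05]), 'eef_pos': array([ 256.42673326, -569.79370815,  214.19066678]), 'tcp_rot': array([-3.14078551e+00, -8.57499904e-05,  4.22831927e-01]), 'ft_force': array([-0.16578073,  0.64965267, -0.68747838]), 'moment': array([ 0.00031459, -0.00079055,  0.03761925]), 'opening': 0.9990811357004117}
```

View pics/top0.png

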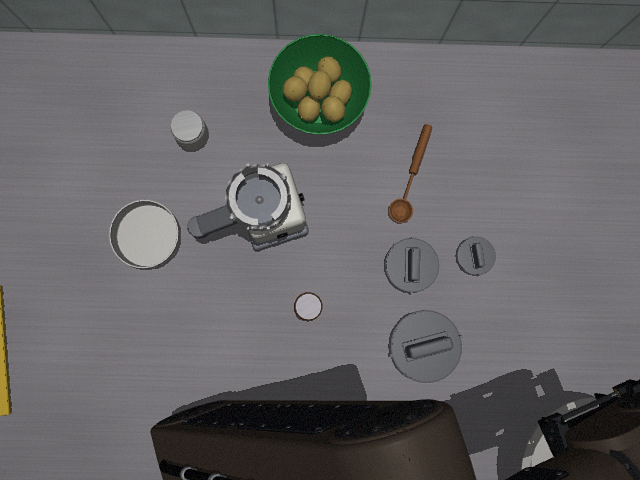

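View pics/scene0.png

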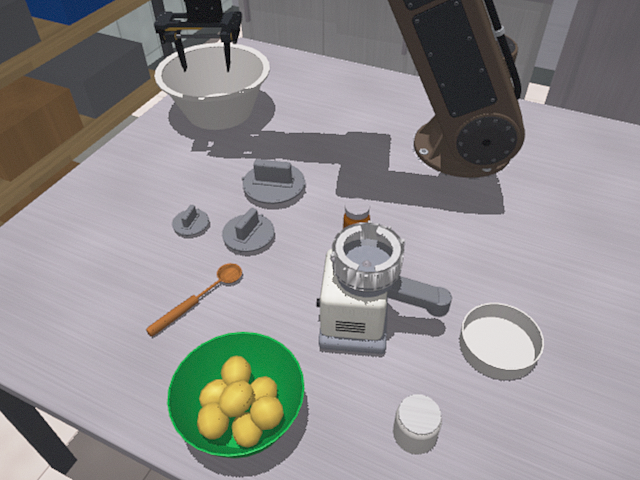

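View pics/wrist0.png

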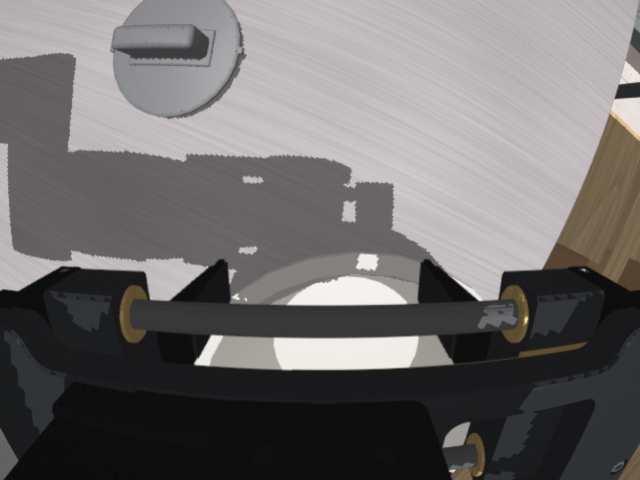

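Run:
```python
from h import *
p,d,c=load('top0')
for n,(u,v) in dict(dish=(145,235),lidM=(412,265),lidS=(476,256),lidL=(426,346),hop=(259,200),spt=(196,227),jar=(308,306),tub=(187,125)).items():
    print(n,cloud(c,d)[v,u].round(1))
cl=cloud(c,d)
import sys
# lids: connected region z>3 near
for n,(u,v) in dict(lidM=(412,265),lidS=(476,256),lidL=(426,346),dish=(145,235)).items():
    m=((cl[...,2]>2.5)&(d>0)).astype(np.uint8)
    k,l=cv2.connectedComponents(m); 
    if n=='dish':
        s=l==l[235,112] if l[235,112] else l==l[235,113]
        k2=l[225:245,108:120]; print('lab',np.unique(k2))
    else: s=l==l[v,u]
    P=cl[s]; print(n,s.sum(),P.min(0).round(1),P.max(0).round(1), np.percentile(P[:,2],[10,50,90,98]).round(1))
im=cv2.imread('pics/top0.png')
a=cv2.resize(im[220:390,370:510],None,fx=4,fy=4,interpolation=cv2.INTER_CUBIC)[:600,:560]
cv2.imwrite('pics/lids.png',a)
b=cv2.resize(im[150:270,180:320],None,fx=5,fy=5,interpolation=cv2.INTER_CUBIC)
cv2.imwrite('pics/mill.png',b)
```

```text
dish [562.6 223.4   5.3]
lidM [ 509.8 -322.4   61.1]
lidS [ 532.7 -457.    37.5]
lidL [ 352.5 -347.4   77.7]
hop [614.9 -22.5 170.4]
spt [571.2 102.8  96.4]
jar [ 424.4 -117.2   99.6]
tub [779.4 133.8  73.5]
lidM 2352 [ 453.4 -393.1    2.6] [ 574.5 -271.9   65.1] [16.1 20.1 56.2 61.2]
lidS 1214 [ 494.  -516.8    2.5] [ 579.4 -422.4   47.9] [10.3 14.4 40.1 44.7]
lidL 4149 [ 275.2 -440.3    2.5] [ 425.3 -283.9   84.8] [22.1 26.1 74.3 79.3]
lab [   0 6476 7861]
dish 2440 [491.9 145.3   2.5] [638.1 300.4  47.8] [ 3.   5.9 38.4 42.4]
```

View pics/lids.png

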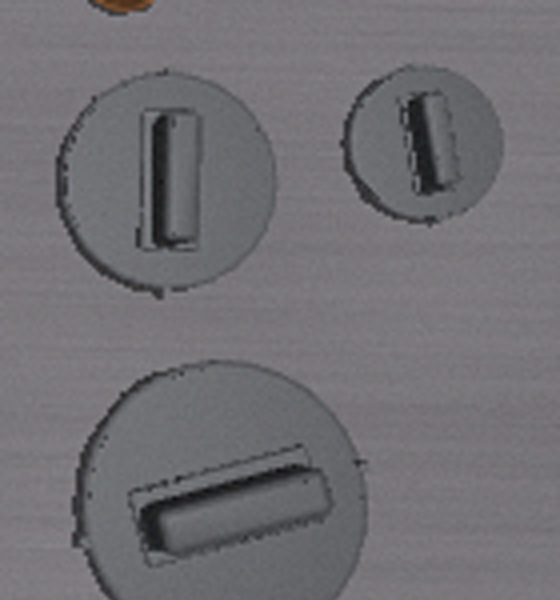

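View pics/mill.png

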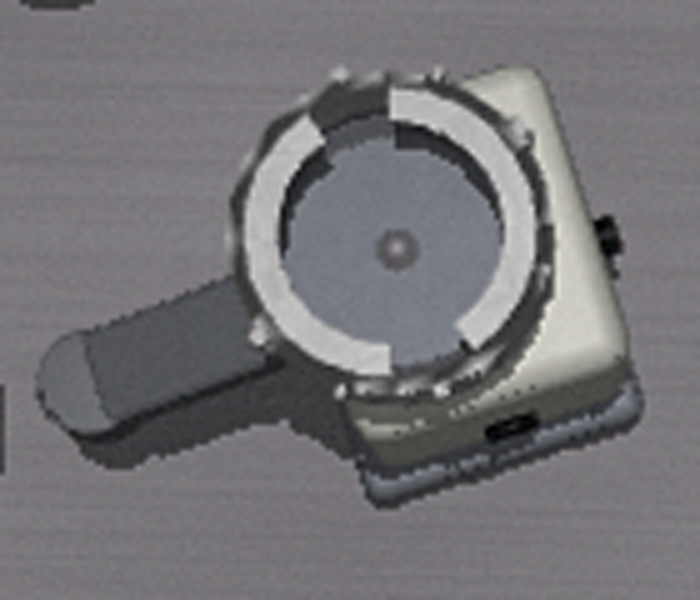

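Run:
```python
from h import *
for t in ['top0','scene0']:
    p,d,c=load(t); cl=cloud(c,d)
    g=p.astype(int).min(2)
    near=(np.hypot(cl[...,0]-612,cl[...,1]+15)<75)&(cl[...,2]>185)
    P=cl[near&(cl[...,2]<260)]; print(t,near.sum(),np.percentile(P[:,2],[5,25,50,75,95,99]).round(1))
    # flange ring bright
    m=near&(g>185); P=cl[m]; print(' ring',m.sum(),P.mean(0).round(1))
    A=np.c_[2*P[:,:2],np.ones(len(P))]
    r=np.hypot(*(P[:,:2]-P[:,:2].mean(0)).T); print(np.percentile(r,[1,50,99]).round(1))
    # dish rim
    n=(np.hypot(cl[...,0]-563,cl[...,1]-223)<80)&(cl[...,2]>35)&(cl[...,2]<46); P=cl[n]
    x=np.linalg.lstsq(np.c_[2*P[:,:2],np.ones(len(P))],(P[:,:2]**2).sum(1),rcond=None)[0]
    print(' dish',x[:2].round(1),np.sqrt(x[2]+x[0]**2+x[1]**2).round(1),np.median(P[:,2]).round(1))
    # chute
    n=(np.hypot(cl[...,0]-590,cl[...,1]-70)<65)&(cl[...,2]>55)&(cl[...,2]<140)&(cl[...,1]>45); P=cl[n]
    print(' chute',len(P),P.min(0).round(1),P.max(0).round(1))
    # tangent in bins along dir
    x,y=P[:,0],P[:,1]; k=np.polyfit(y,x,1); print(k, 'ang',np.arctan2(1,k[0]))
    np.save(t+'_chute.npy',P)
    # table
    n=(cl[...,2]<10)&(cl[...,2]>-10)&(abs(cl[...,0]-550)<200)&(abs(cl[...,1])<300); print(' table z',np.median(cl[n][:,2]))
```

```text
top0 1673 [197.6 202.7 204.3 205.7 207.6 209.2]
 ring 409 [605.9 -30.7 204.3]
[28.2 42.6 63.9]
 dish [562.1 217.6] 67.9 39.4
 chute 811 [552.   45.   59.7] [610.8 120.9 122.2]
[-2.99057349e-01  6.02735242e+02] ang 1.8613880795527664
 table z -0.2950307302436386
scene0 2242 [187.8 200.  205.1 206.1 207.5 208.2]
 ring 839 [619.2 -19.1 205.6]
[39.  46.7 60.9]
 dish [564.7 221. ] 67.9 39.8
 chute 1244 [554.8  45.1  62.6] [617.  123.7 122.2]
[-3.02485858e-01  6.15440902e+02] ang 1.8645321620674749
 table z 1.0290419247680802
```

arm_command(steps=[{"dz": -0.035, "rz": -0.104, "claw": -1}, {"dz": -0.035, "rz": -0.104, "claw": -1}, {"dz": -0.035, "rz": -0.104, "claw": -1}, {"dz": -0.035, "rz": -0.104, "claw": -1}, {"dz": -0.035, "rz": -0.104, "claw": -1}, {"dz": -0.035, "rz": -0.104, "claw": -1}, {"dz": -0.035, "rz": -0.104, "claw": -1}, {"claw": -1}])

```text
$.steps[0]: bad value
```

arm_command(steps=[{"dx": 0, "dy": 0, "dz": -0.035, "rx": 0, "ry": 0, "rz": -0.104, "claw": -1}, {"dx": 0, "dy": 0, "dz": -0.035, "rx": 0, "ry": 0, "rz": -0.104, "claw": -1}, {"dx": 0, "dy": 0, "dz": -0.035, "rx": 0, "ry": 0, "rz": -0.104, "claw": -1}, {"dx": 0, "dy": 0, "dz": -0.035, "rx": 0, "ry": 0, "rz": -0.104, "claw": -1}, {"dx": 0, "dy": 0, "dz": -0.035, "rx": 0, "ry": 0, "rz": -0.104, "claw": -1}, {"dx": 0, "dy": 0, "dz": -0.035, "rx": 0, "ry": 0, "rz": -0.104, "claw": -1}, {"dx": 0, "dy": 0, "dz": -0.035, "rx": 0, "ry": 0, "rz": -0.104, "claw": -1}])

```text
t: 1.02
eef_pos: [256.2, -569.2, 412.0]
tcp_rot: [-3.139, -0.009, 1.602]
ft_force: [0.5, -0.2, -0.0]
opening: 0.997
```

arm_command(steps=[{"dx": 0.0615, "dy": 0.035, "dz": 0, "rx": 0, "ry": 0, "rz": 0, "claw": -1}, {"dx": 0.0615, "dy": 0.035, "dz": 0, "rx": 0, "ry": 0, "rz": 0, "claw": -1}, {"dx": 0.0615, "dy": 0.035, "dz": 0, "rx": 0, "ry": 0, "rz": 0, "claw": -1}, {"dx": 0.0615, "dy": 0.035, "dz": 0, "rx": 0, "ry": 0, "rz": 0, "claw": -1}, {"dx": 0.0615, "dy": 0.035, "dz": 0, "rx": 0, "ry": 0, "rz": 0, "claw": -1}, {"dx": 0.0615, "dy": 0.035, "dz": 0, "rx": 0, "ry": 0, "rz": 0, "claw": -1}, {"dx": 0.0615, "dy": 0.035, "dz": 0, "rx": 0, "ry": 0, "rz": 0, "claw": -1}, {"dx": 0.0615, "dy": 0.035, "dz": 0, "rx": 0, "ry": 0, "rz": 0, "claw": -1}, {"dx": 0.0615, "dy": 0.035, "dz": 0, "rx": 0, "ry": 0, "rz": 0, "claw": -1}, {"dx": 0.0615, "dy": 0.035, "dz": 0, "rx": 0, "ry": 0, "rz": 0, "claw": -1}])

```text
t: 2.28
eef_pos: [524.9, -55.4, 415.2]
tcp_rot: [-3.139, -0.009, 1.599]
ft_force: [0.8, -0.9, -1.0]
opening: 1.003
```

arm_command(steps=[{"dx": 0.0615, "dy": 0.035, "dz": 0, "rx": 0, "ry": 0, "rz": 0, "claw": -1}, {"dx": 0.0, "dy": 0.0, "dz": 0, "rx": 0, "ry": 0, "rz": 0, "claw": -1}])

```text
t: 2.52
eef_pos: [552.9, -0.5, 414.8]
tcp_rot: [-3.138, -0.009, 1.604]
ft_force: [0.3, 0.4, 0.2]
opening: 1.001
```

Run:
```python
from h import *
p,d,c=snap('wrist','wrist1'); print(c,env.state()['eef_pos'],env.state()['tcp_rot'])
```

```text
{'vfov': 65.70646984690485, 'cx': 323.6525826507555, 'cy': 232.3807979130919, 'xyz': array([551.06027589,  64.0230823 , 585.48829524]), 'attitude': array([-0.234379  ,  0.00397385,  0.03265633])} [552.33550466  -1.93919946 414.93781859] [-3.13787535 -0.00872752  1.60226526]
```

View pics/wrist1.png

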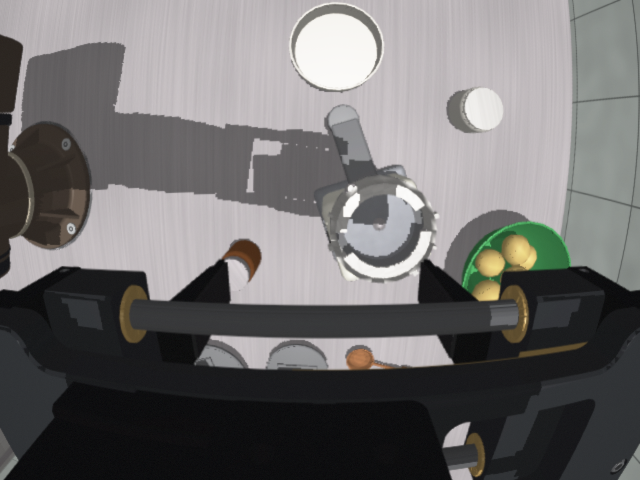

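Run:
```python
import cv2
im=cv2.imread('pics/wrist1.png')
cv2.imwrite('pics/w1m.png',cv2.resize(im[160:295,310:450],None,fx=4.4,fy=4.4,interpolation=cv2.INTER_CUBIC))
```

```text
(no output)
```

View pics/w1m.png

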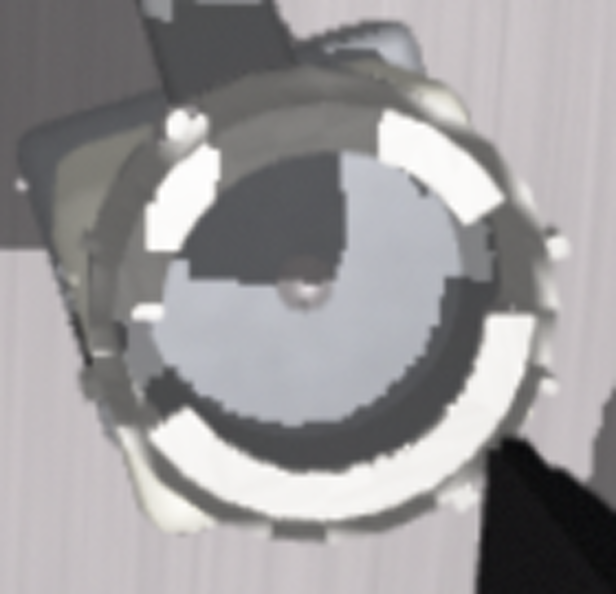

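```bash
cat >> h.py <<'E'
def cloudf(c,d):
    f,M,o=cam(c); v,u=np.mgrid[0:480,0:640]
    x=(u-c['cx'])/f; y=(v-c['cy'])/f; r=np.hypot(x,y); t=np.tan(r)/np.maximum(r,1e-9)
    return np.stack([x*t*d,-y*t*d,-d],-1)@M.T+o
def circ(P):
    x=np.linalg.lstsq(np.c_[2*P[:,:2],np.ones(len(P))],(P[:,:2]**2).sum(1),rcond=None)[0]
    return x[:2],np.sqrt(x[2]+x[0]**2+x[1]**2)
E
python3 - <<'E'
from h import *
p,d,c=load('wrist1'); cl=cloudf(c,d)
n=(abs(cl[...,0]-550)<200)&(abs(cl[...,1]-150)<150)&(abs(cl[...,2])<8)&(d>0); print('table',np.median(cl[n][:,2]))
n=(np.hypot(cl[...,0]-612,cl[...,1]+20)<75)&(cl[...,2]>190); P=cl[n]; print(len(P),np.percentile(P[:,2],[5,25,50,75,95,99]).round(1))
h=np.clip((cl[...,2]-150)*4,0,255).astype(np.uint8); h[d==0]=0
cv2.imwrite('pics/w1h.png',cv2.resize(h[160:295,310:450],None,fx=4.4,fy=4.4,interpolation=cv2.INTER_NEAREST))
n=(np.hypot(cl[...,0]-563,cl[...,1]-220)<80)&(cl[...,2]>35)&(cl[...,2]<46); P=cl[n];print('dish',circ(P),np.median(P[:,2]))
n=(np.hypot(cl[...,0]-590,cl[...,1]-70)<65)&(cl[...,2]>55)&(cl[...,2]<140)&(cl[...,1]>45); P=cl[n]; print('chute',np.polyfit(P[:,1],P[:,0],1),P.max(0))
E
```

```text
table 0.234255566577815
56223 [205.2 509.5 521.7 534.7 538.3 542.9]
dish (array([562.32785496, 216.28056076]), np.float64(67.75015808231318)) 39.458411466805444
chute [-3.00392938e-01  6.04012737e+02] [611.94307022 119.6450383  120.01327177]
```

View pics/w1h.png

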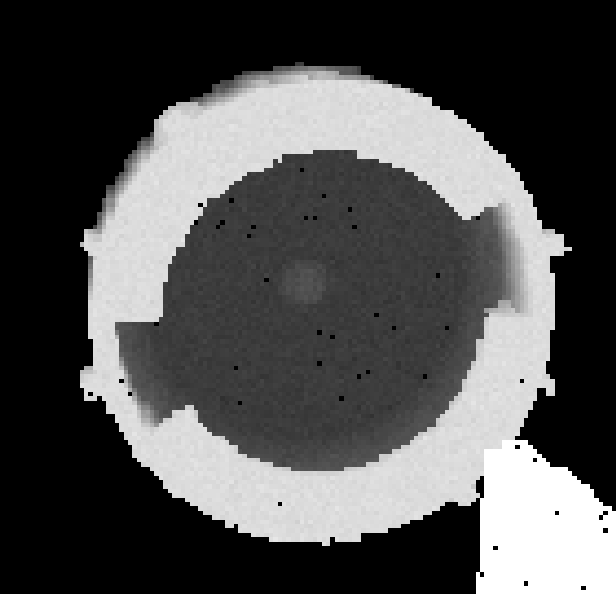

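```bash
cat > mouth.py <<'E'
from h import *
def mouth(tag,fish):
    p,d,c=load(tag); cl=(cloudf if fish else cloud)(c,d)
    m=(np.hypot(cl[...,0]-612,cl[...,1]+20)<72)&(cl[...,2]>199)&(cl[...,2]<213)&(d>0)
    m=cv2.morphologyEx(m.astype(np.uint8),cv2.MORPH_CLOSE,np.ones((3,3)))
    zt=np.median(cl[m>0][:,2])
    cs,hh=cv2.findContours(m,cv2.RETR_CCOMP,cv2.CHAIN_APPROX_NONE)
    i=max([k for k in range(len(cs)) if hh[0][k][3]>=0],key=lambda k:cv2.contourArea(cs[k]))
    # hole contour lies on ring pixels (half pixel outside hole)
    Q=np.array([plane(c,u,v,205,fish) for u,v in cs[i][:,0]])
    ctr=Q[:,:2].mean(0)
    for _ in range(15):
        r=np.hypot(*(Q[:,:2]-ctr).T); ctr,rad=circ(Q[r<44])
    V=Q[:,:2]-ctr; r=np.hypot(*V.T); a=np.arctan2(V[:,1],V[:,0])
    n=r>46; ang=0.5*np.angle(np.mean(np.exp(2j*a[n])))
    # edges: lateral centred
    e=[np.cos(ang),np.sin(ang)]
    for s in (1,-1):
        k=(V@e*s>44)&(V@e*s<50); lat=V[k]@[-e[1],e[0]]; print('  notch lat',lat.min().round(1),lat.max().round(1),(V@e*s).max().round(1))
    o=m.copy(); 
    co,_=cv2.findContours(m,cv2.RETR_EXTERNAL,cv2.CHAIN_APPROX_NONE); o=max(co,key=cv2.contourArea)
    O=np.array([plane(c,u,v,205,fish) for u,v in o[:,0]]); c2=ctr
    for _ in range(10):
        r=np.hypot(*(O[:,:2]-c2).T); c2,r2=circ(O[(r<60)&(r>52)])
    print(tag,'z',zt.round(1),'centre',ctr.round(2),'rad',rad.round(2),'notch ang',ang.round(4),'outer',c2.round(2),r2.round(1))
    return ctr,ang
if __name__=='__main__':
    mouth('top0',0); mouth('scene0',0); mouth('wrist1',1)
E
python3 mouth.py
```

```text
notch lat -15.2 15.6 52.3
  notch lat -16.1 14.0 52.5
top0 z 204.4 centre [615.92 -22.7 ] rad 40.89 notch ang 0.3268 outer [616.1  -22.57] 57.2
  notch lat -13.5 12.7 50.8
  notch lat -13.4 13.1 49.7
scene0 z 205.5 centre [618.79 -19.52] rad 39.8 notch ang 0.3419 outer [618.63 -19.28] 58.4
  notch lat -14.5 14.9 52.0
  notch lat -15.6 13.6 52.0
wrist1 z 204.9 centre [615.85 -23.23] rad 40.21 notch ang 0.3278 outer [616.   -23.72] 57.3
```

Run:
```python
from h import *
ctr=np.array([615.9,-23.0])
for t,f,C in [('wrist1',1,[615.85,-23.4]),('top0',0,[615.9,-22.7]),('scene0',0,[618.7,-19.5])]:
    p,d,c=load(t); cl=(cloudf if f else cloud)(c,d); ctr=np.array(C)
    for a in [1.88]:
        e=np.array([np.cos(a),np.sin(a)]); l=np.array([-e[1],e[0]])
        V=cl[...,:2]-ctr; s=V@e; w=V@l
        m=(abs(w)<30)&(s>70)&(s<170)&(cl[...,2]>52)&(cl[...,2]<140)&(d>0)
        print(t,'max s',np.percentile(s[m],[99,100]).round(1))
        S=[];W=[]
        for k in range(72,156,6):
            q=m&(s>=k)&(s<k+6); zz=cl[...,2][q]; z0=np.median(zz); q&=(abs(cl[...,2]-z0)<6); ww=w[q]; 
            mid=(np.percentile(ww,2)+np.percentile(ww,98))/2
            if k<140: S.append(k+3);W.append(mid)
            print(k,z0.round(0),np.percentile(ww,[2,98]).round(1),mid.round(1))
        print('tilt',np.polyfit(S,W,1), 'mean dir corr',np.mean(np.array(W)/np.array(S)))
```

```text
wrist1 max s [147.4 150.3]
72 116.0 [-15.4  20.2] 2.4
78 114.0 [-15.8  20.6] 2.4
84 112.0 [-15.7  20.6] 2.5
90 110.0 [-15.9  20.1] 2.1
96 108.0 [-15.6  20. ] 2.2
102 106.0 [-14.5  21.8] 3.7
108 104.0 [-15.2  21. ] 2.9
114 102.0 [-15.   21.2] 3.1
120 100.0 [-15.7  22. ] 3.2
126 98.0 [-16.2  23.4] 3.6
132 98.0 [-14.6  23.1] 4.3
138 98.0 [-12.6  19.3] 3.3
144 98.0 [-8.7 15.5] 3.4
150 94.0 [5.6 5.6] 5.6
tilt [0.02400263 0.37346398] mean dir corr 0.027619395512910278
top0 max s [147.9 150.4]
72 116.0 [-15.6  20.3] 2.3
78 113.0 [-15.8  20.8] 2.5
84 112.0 [-15.3  20.8] 2.8
90 110.0 [-15.2  20.3] 2.5
96 108.0 [-15.2  21.1] 3.0
102 105.0 [-14.5  20.8] 3.2
108 104.0 [-15.4  20.6] 2.6
114 102.0 [-14.3  21.1] 3.4
120 99.0 [-14.9  20.8] 2.9
126 97.0 [-16.1  23.4] 3.6
132 97.0 [-13.9  23.2] 4.6
138 97.0 [-14.4  20.3] 3.0
144 98.0 [-8.2 16.1] 4.0
150 93.0 [-1.1 -1.1] -1.1
tilt [0.02028751 0.8517019 ] mean dir corr 0.028484185459542385
scene0 max s [148.5 151. ]
72 116.0 [-16.5  20.2] 1.8
78 115.0 [-15.5  19.4] 1.9
84 112.0 [-17.   19.4] 1.2
90 111.0 [-16.1  19.8] 1.8
96 108.0 [-15.7  20.1] 2.2
102 106.0 [-16.5  21.5] 2.5
108 105.0 [-15.1  20.7] 2.8
114 101.0 [-14.2  20.7] 3.2
120 100.0 [-15.1  20.6] 2.7
126 98.0 [-16.5  23.7] 3.6
132 97.0 [-15.1  22.6] 3.8
138 98.0 [-13.   20.7] 3.9
144 97.0 [-9.7 17.6] 3.9
150 97.0 [3.3 5.6] 4.4
tilt [ 0.03708277 -1.38210794] mean dir corr 0.02382192992853421
```

arm_command(steps=[{"dx": 0, "dy": 0, "dz": 0, "rx": 0, "ry": 0, "rz": -0.04, "claw": -0.47}, {"dx": 0.067, "dy": 0.0064, "dz": 0, "rx": 0, "ry": 0, "rz": 0, "claw": -0.47}, {"dx": 0.067, "dy": 0.0064, "dz": 0, "rx": 0, "ry": 0, "rz": 0, "claw": -0.47}, {"dx": 0.067, "dy": 0.0064, "dz": 0, "rx": 0, "ry": 0, "rz": 0, "claw": -0.47}, {"dx": 0.067, "dy": 0.0064, "dz": 0, "rx": 0, "ry": 0, "rz": 0, "claw": -0.47}, {"dx": 0.067, "dy": 0.0064, "dz": 0, "rx": 0, "ry": 0, "rz": 0, "claw": -0.47}, {"dx": 0.067, "dy": 0.0064, "dz": 0, "rx": 0, "ry": 0, "rz": 0, "claw": -0.47}, {"dx": 0, "dy": 0, "dz": 0, "rx": 0, "ry": 0, "rz": 0, "claw": -0.47}])

```text
t: 3.58
eef_pos: [553.7, 319.6, 417.0]
tcp_rot: [-3.137, -0.007, 1.654]
ft_force: [-0.4, 0.1, 1.1]
opening: 0.734
```

```bash
cat > go.py <<'E'
import sys
from h import *
# print tool-frame delta to target x y z yaw
t=list(map(float,sys.argv[1:5])); s=env.state(); M=R.from_euler('xyz',s['tcp_rot']).as_matrix()
T=R.from_euler('xyz',[np.pi,0,t[3]]).as_matrix()
print('pos',s['eef_pos'].round(1),'rot',s['tcp_rot'].round(4),'F',s['ft_force'].round(1),'op',round(95*s['opening'],1),'t',s['t'])
print('d mm',(M.T@(np.array(t[:3])-s['eef_pos'])).round(1),'frac',(M.T@(np.array(t[:3])-s['eef_pos'])/800).round(4),'rot frac',(R.from_matrix(M.T@T).as_rotvec()/(np.pi/2)).round(4), 'q',s['joints'].round(2))
E
python3 go.py 552 322 20 1.665
python3 - <<'E'
from h import *
p,d,c=snap('wrist','wrist2')
cl=cloudf(c,d)
n=(np.hypot(cl[...,0]-563,cl[...,1]-217)<80)&(cl[...,2]>36)&(cl[...,2]<46); P=cl[n];print('dish',circ(P),np.median(P[:,2]))
p,d,c=snap('top','top2')
cl=cloud(c,d)
n=(np.hypot(cl[...,0]-563,cl[...,1]-217)<80)&(cl[...,2]>36)&(cl[...,2]<46); P=cl[n];print('dish',circ(P),np.median(P[:,2]))
E
```

```text
pos [553.7 319.6 417. ] rot [-3.137  -0.0065  1.6538] F [-0.4  0.1  1.1] op 69.7 t 3.575
d mm [-0.00e+00  3.00e-01  3.97e+02] frac [-1.000e-04  4.000e-04  4.963e-01] rot frac [-0.0029 -0.0042 -0.0071] q [0.42 0.4  1.19 0.01 1.56 0.33]
dish (array([562.31404793, 217.47137779]), np.float64(67.85243702673868)) 39.607078097584576
dish (array([562.12694173, 217.67387187]), np.float64(67.88765475561225)) 39.17073706567453
```

View pics/wrist2.png

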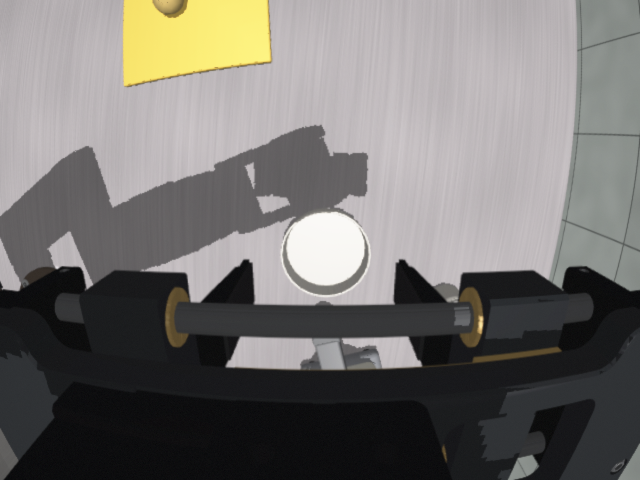

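arm_command(steps=[{"dx": 0, "dy": 0, "dz": 0.07, "rx": -0.003, "ry": -0.004, "rz": -0.007, "claw": -0.47}, {"dx": 0, "dy": 0, "dz": 0.07, "rx": 0, "ry": 0, "rz": 0, "claw": -0.47}, {"dx": 0, "dy": 0, "dz": 0.07, "rx": 0, "ry": 0, "rz": 0, "claw": -0.47}, {"dx": 0, "dy": 0, "dz": 0.07, "rx": 0, "ry": 0, "rz": 0, "claw": -0.47}, {"dx": 0, "dy": 0, "dz": 0.07, "rx": 0, "ry": 0, "rz": 0, "claw": -0.47}, {"dx": 0, "dy": 0, "dz": 0.06, "rx": 0, "ry": 0, "rz": 0, "claw": -0.47}, {"dx": 0, "dy": 0, "dz": 0.04, "rx": 0, "ry": 0, "rz": 0, "claw": -0.47}, {"dx": 0, "dy": 0, "dz": 0.02, "rx": 0, "ry": 0, "rz": 0, "claw": -0.47}])

```text
t: 4.68
eef_pos: [561.1, 301.0, 37.4]
tcp_rot: [3.131, -0.001, 1.645]
ft_force: [0.6, -0.7, -0.0]
opening: 0.738
```

```bash
python3 go.py 577.6 180 20 1.665; python3 go.py 552 302 20 1.665
```

```text
pos [561.1 301.   37.4] rot [ 3.1306e+00 -9.0000e-04  1.6454e+00] F [ 0.6 -0.7 -0. ] op 70.1 t 4.675
d mm [-121.9    7.3   17.3] frac [-0.1523  0.0091  0.0217] rot frac [ 0.007  -0.0005 -0.0125] q [ 0.39  0.71  1.68 -0.    0.73  0.32]
pos [561.1 301.   37.4] rot [ 3.1306e+00 -9.0000e-04  1.6454e+00] F [ 0.6 -0.7 -0. ] op 70.1 t 4.675
d mm [ 1.7 -9.2 17.3] frac [ 0.0021 -0.0114  0.0216] rot frac [ 0.007  -0.0005 -0.0125] q [ 0.39  0.71  1.68 -0.    0.73  0.32]
```

arm_command(steps=[{"dx": 0.006, "dy": -0.0087, "dz": 0.011, "rx": 0.007, "ry": 0, "rz": -0.0125, "claw": -0.47}, {"dx": 0.0, "dy": 0, "dz": 0.011, "rx": 0, "ry": 0, "rz": 0, "claw": -0.47}, {"dx": 0, "dy": 0, "dz": 0, "rx": 0, "ry": 0, "rz": 0, "claw": -0.47}])

```text
t: 5.05
eef_pos: [554.7, 304.2, 20.6]
tcp_rot: [3.14, -0.001, 1.665]
ft_force: [0.1, 0.0, -1.3]
opening: 0.736
```

```bash
python3 go.py 554 305 20 1.665; python3 go.py 566.4 170 20 1.665
```

```text
pos [554.7 304.2  20.6] rot [ 3.1403e+00 -1.3000e-03  1.6647e+00] F [ 0.1  0.  -1.3] op 69.9 t 5.05
d mm [ 0.9 -0.6  0.6] frac [ 0.0011 -0.0007  0.0008] rot frac [ 0.0009 -0.0009 -0.0002] q [0.4  0.73 1.7  0.   0.71 0.3 ]
pos [554.7 304.2  20.6] rot [ 3.1403e+00 -1.3000e-03  1.6647e+00] F [ 0.1  0.  -1.3] op 69.9 t 5.05
d mm [-134.7   -0.9    0.5] frac [-0.1684 -0.0011  0.0006] rot frac [ 0.0009 -0.0009 -0.0002] q [0.4  0.73 1.7  0.   0.71 0.3 ]
```

arm_command(steps=[{"dx": -0.0125, "dy": 0, "dz": 0, "rx": 0, "ry": 0, "rz": 0, "claw": -0.47}, {"dx": -0.0125, "dy": 0, "dz": 0, "rx": 0, "ry": 0, "rz": 0, "claw": -0.47}, {"dx": -0.0125, "dy": 0, "dz": 0, "rx": 0, "ry": 0, "rz": 0, "claw": -0.47}, {"dx": -0.0125, "dy": 0, "dz": 0, "rx": 0, "ry": 0, "rz": 0, "claw": -0.47}, {"dx": -0.0125, "dy": 0, "dz": 0, "rx": 0, "ry": 0, "rz": 0, "claw": -0.47}, {"dx": -0.0125, "dy": 0, "dz": 0, "rx": 0, "ry": 0, "rz": 0, "claw": -0.47}, {"dx": -0.0125, "dy": 0, "dz": 0, "rx": 0, "ry": 0, "rz": 0, "claw": -0.47}, {"dx": -0.0125, "dy": 0, "dz": 0, "rx": 0, "ry": 0, "rz": 0, "claw": -0.47}, {"dx": -0.008, "dy": 0, "dz": 0, "rx": 0, "ry": 0, "rz": 0, "claw": -0.47}, {"dx": -0.004, "dy": 0, "dz": 0, "rx": 0, "ry": 0, "rz": 0, "claw": -0.47}])

```text
t: 6.3
eef_pos: [564.5, 208.9, 22.4]
tcp_rot: [3.137, -0.002, 1.664]
ft_force: [-0.9, 0.5, -1.1]
opening: 0.739
```

```bash
cat > dish.py <<'E'
from h import *
import sys
t=sys.argv[1]
for n in sys.argv[2:]:
    p,d,c=snap(n,n+t); cl=(cloudf if n=='wrist' else cloud)(c,d)
    x0,y0=568,150
    m=(abs(cl[...,0]-x0)<90)&(abs(cl[...,1]-y0)<140)&(cl[...,2]>36.5)&(cl[...,2]<44)&(p.min(2)>90)&(p.max(2).astype(int)-p.min(2)<25)&(d>0)
    P=cl[m]
    # ransac circle
    rng=np.random.default_rng(0); best=0
    for _ in range(2000):
        q=P[rng.choice(len(P),3,False)]
        try: a,r=circ(q)
        except Exception: continue
        if abs(r-68.3)>2: continue
        k=abs(np.hypot(*(P[:,:2]-a).T)-r)<2.0
        if k.sum()>best: best=k.sum(); K=k
    a,r=circ(P[K]); print(n,'dish',a.round(1),r.round(1),best,len(P))
E
python3 dish.py 3 top scene; python3 go.py 566.4 170 20 1.665
```

```text
top dish [570.7 139.4] 68.1 132 134
scene dish [573.1 141.8] 68.0 316 355
pos [564.5 208.9  22.4] rot [ 3.1372e+00 -2.3000e-03  1.6642e+00] F [-0.1  0.2  0.7] op 69.9 t 6.4
d mm [-39.   -1.8   2.3] frac [-0.0487 -0.0022  0.0029] rot frac [ 0.0028 -0.0015 -0.0005] q [0.24 0.7  1.78 0.   0.66 0.15]
```

View pics/scene3.png

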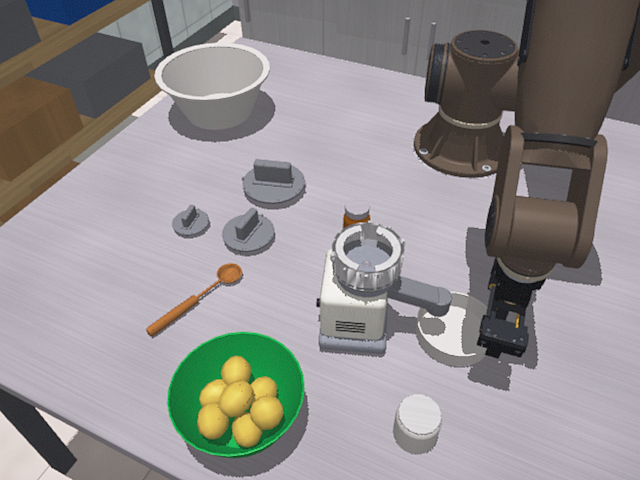

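View pics/top3.png

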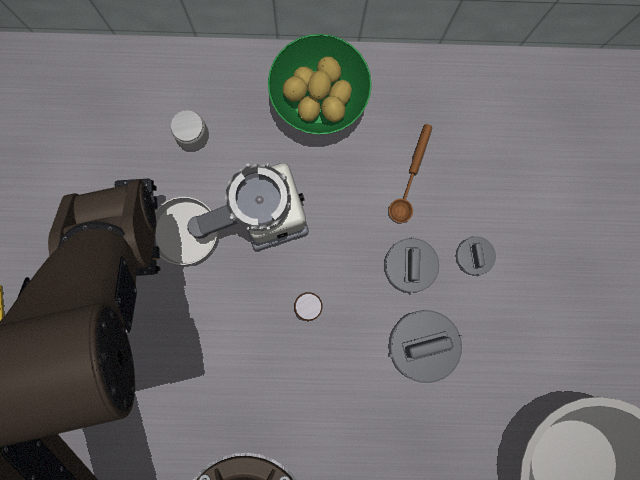

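arm_command(steps=[{"dx": -0.009, "dy": -0.0003, "dz": 0.001, "rx": 0.001, "ry": 0, "rz": 0, "claw": -0.47}, {"dx": -0.009, "dy": -0.0003, "dz": 0.001, "rx": 0.001, "ry": 0, "rz": 0, "claw": -0.47}, {"dx": -0.009, "dy": -0.0003, "dz": 0.001, "rx": 0, "ry": 0, "rz": 0, "claw": -0.47}, {"dx": -0.008, "dy": 0, "dz": 0.001, "rx": 0, "ry": 0, "rz": 0, "claw": -0.47}, {"dx": -0.006, "dy": 0, "dz": 0, "rx": 0, "ry": 0, "rz": 0, "claw": -0.47}, {"dx": -0.003, "dy": 0, "dz": 0, "rx": 0, "ry": 0, "rz": 0, "claw": -0.47}, {"dx": -0.002, "dy": 0, "dz": 0, "rx": 0, "ry": 0, "rz": 0, "claw": -0.47}])

```text
t: 7.28
eef_pos: [567.7, 170.5, 19.3]
tcp_rot: [3.139, -0.003, 1.665]
ft_force: [-0.4, 2.3, 2.0]
opening: 0.731
```

```bash
python3 dish.py 4 top scene; python3 go.py 566.4 170 20 1.665
```

```text
top dish [573.8 101.2] 68.0 140 141
scene dish [576.2 104. ] 67.9 248 278
pos [567.7 170.5  19.3] rot [ 3.1395e+00 -2.7000e-03  1.6648e+00] F [-0.5  0.9  0.4] op 69.9 t 7.375
d mm [-0.3 -1.3 -0.7] frac [-0.0004 -0.0017 -0.0009] rot frac [ 0.0013 -0.0017 -0.0001] q [0.18 0.7  1.8  0.   0.64 0.08]
```

arm_command(steps=[{"dx": 0.02, "dy": 0, "dz": 0, "rx": 0, "ry": 0, "rz": 0, "claw": -0.47}, {"dx": 0.05, "dy": 0, "dz": 0, "rx": 0, "ry": 0, "rz": 0, "claw": -0.47}, {"dx": 0.02, "dy": 0, "dz": -0.06, "rx": 0, "ry": 0, "rz": 0, "claw": -1}, {"dx": 0, "dy": 0, "dz": -0.07, "rx": 0, "ry": 0, "rz": 0, "claw": -1}, {"dx": 0, "dy": 0, "dz": -0.07, "rx": 0, "ry": 0, "rz": 0, "claw": -1}, {"dx": 0, "dy": 0, "dz": -0.07, "rx": 0, "ry": 0, "rz": 0, "claw": -1}, {"dx": 0, "dy": 0, "dz": -0.07, "rx": 0, "ry": 0, "rz": 0, "claw": -1}, {"dx": 0, "dy": 0, "dz": -0.07, "rx": 0, "ry": 0, "rz": 0, "claw": -1}, {"dx": 0, "dy": 0, "dz": -0.03, "rx": 0, "ry": 0, "rz": 0, "claw": -1}])

```text
t: 8.5
eef_pos: [556.8, 251.7, 380.0]
tcp_rot: [-3.137, -0.0, 1.669]
ft_force: [1.0, 0.0, -0.6]
opening: 1.0
```

```bash
python3 go.py 500 -260 350 0
cat > lid.py <<'E'
from h import *
import sys
def lid(tag,fish,x0=(512,-325)):
    p,d,c=load(tag); cl=(cloudf if fish else cloud)(c,d)
    near=(np.hypot(cl[...,0]-x0[0],cl[...,1]-x0[1])<62)&(d>0)
    P=cl[near&(cl[...,2]>56)&(cl[...,2]<66)]; 
    m=(near&(cl[...,2]>54.5)&(cl[...,2]<68)).astype(np.uint8)
    cs,_=cv2.findContours(m,cv2.RETR_EXTERNAL,cv2.CHAIN_APPROX_NONE); k=max(cs,key=cv2.contourArea)
    Q=np.array([plane(c,u,v,60,fish)[:2] for u,v in k[:,0]],np.float32)
    (b0,sz,ang)=cv2.minAreaRect(Q*10); 
    box=cv2.boxPoints((b0,sz,ang)); e=box[1]-box[0]; e2=box[2]-box[1]; e=e if np.hypot(*e)>np.hypot(*e2) else e2
    print(tag,'bar',np.array(b0)/10,np.array(sz)/10,'angle',(np.arctan2(e[1],e[0])+np.pi/2)%np.pi-np.pi/2,'z',np.median(P[:,2]))
    X=P[:,:2]-P[:,:2].mean(0); w,V=np.linalg.eigh(X.T@X); print('  pca centre',P[:,:2].mean(0).round(1),'ang',(np.arctan2(V[1,1],V[0,1])+np.pi/2)%np.pi-np.pi/2)
    m=(near&(cl[...,2]>16)&(cl[...,2]<66)).astype(np.uint8)
    m2=(near&(cl[...,2]>16)&(cl[...,2]<24)).astype(np.uint8)
    P=cl[m2>0]; cs,_=cv2.findContours(m,cv2.RETR_EXTERNAL,cv2.CHAIN_APPROX_NONE); k=max(cs,key=cv2.contourArea)
    Q=np.array([plane(c,u,v,20,fish) for u,v in k[:,0]]); a,r=circ(Q)
    for _ in range(5):
        e=abs(np.hypot(*(Q[:,:2]-a).T)-r); a,r=circ(Q[e<1.5])
    print('  lip',a.round(1),r.round(1),'z',np.median(P[:,2]).round(1))
for a in sys.argv[1:]: lid(a,a.startswith('wrist'))
E
python3 lid.py top4 scene4
```

```text
pos [556.8 251.7 380. ] rot [-3.1369e+00 -3.0000e-04  1.6692e+00] F [ 1.   0.  -0.6] op 95.0 t 8.5
d mm [-503.7 -106.7   30.4] frac [-0.6296 -0.1334  0.038 ] rot frac [-0.0024  0.0024  1.0627] q [0.32 0.36 1.34 0.   1.45 0.22]
top4 bar [ 512.99946289 -327.57658691] [65.8189209  17.94257202] angle 0.003448844 z 59.26672674883571
  pca centre [ 513.  -328.9] ang -0.010670330803097094
  lip [ 513. -329.] 54.6 z 19.7
scene4 bar [ 516.56044922 -323.3873291 ] [68.77229614 20.88820496] angle 0.00013494492 z 59.887575793832525
  pca centre [ 516.1 -324.3] ang -0.01837226045638296
  lip [ 513.3 -325.1] 56.1 z 20.4
```

arm_command(steps=[{"dx": -0.064, "dy": -0.01, "dz": 0, "rx": 0, "ry": 0, "rz": 0, "claw": -1}, {"dx": -0.064, "dy": -0.01, "dz": 0, "rx": 0, "ry": 0, "rz": 0, "claw": -1}, {"dx": -0.064, "dy": -0.01, "dz": 0, "rx": 0, "ry": 0, "rz": 0, "claw": -1}, {"dx": -0.064, "dy": -0.01, "dz": 0, "rx": 0, "ry": 0, "rz": 0, "claw": -1}, {"dx": -0.064, "dy": -0.01, "dz": 0, "rx": 0, "ry": 0, "rz": 0, "claw": -1}, {"dx": -0.064, "dy": -0.01, "dz": 0, "rx": 0, "ry": 0, "rz": 0, "claw": -1}, {"dx": -0.064, "dy": -0.01, "dz": 0, "rx": 0, "ry": 0, "rz": 0, "claw": -1}, {"dx": -0.064, "dy": -0.01, "dz": 0, "rx": 0, "ry": 0, "rz": 0, "claw": -1}, {"dx": -0.064, "dy": -0.01, "dz": 0, "rx": 0, "ry": 0, "rz": 0, "claw": -1}, {"dx": -0.064, "dy": -0.01, "dz": 0, "rx": 0, "ry": 0, "rz": 0, "claw": -1}])

```text
t: 9.75
eef_pos: [529.3, -268.8, 382.2]
tcp_rot: [-3.139, -0.0, 1.681]
ft_force: [0.2, -0.7, -0.5]
opening: 1.001
```

arm_command(steps=[{"dx": 0, "dy": 0, "dz": 0, "rx": 0, "ry": 0, "rz": 0.115, "claw": -1}, {"dx": 0, "dy": 0, "dz": 0, "rx": 0, "ry": 0, "rz": 0.115, "claw": -1}, {"dx": 0, "dy": 0, "dz": 0, "rx": 0, "ry": 0, "rz": 0.115, "claw": -1}, {"dx": 0, "dy": 0, "dz": 0, "rx": 0, "ry": 0, "rz": 0.115, "claw": -1}, {"dx": 0, "dy": 0, "dz": 0, "rx": 0, "ry": 0, "rz": 0.115, "claw": -1}, {"dx": 0, "dy": 0, "dz": 0, "rx": 0, "ry": 0, "rz": 0.115, "claw": -1}, {"dx": 0, "dy": 0, "dz": 0, "rx": 0, "ry": 0, "rz": 0.115, "claw": -1}, {"dx": 0, "dy": 0, "dz": 0, "rx": 0, "ry": 0, "rz": 0.115, "claw": -1}, {"dx": 0, "dy": 0, "dz": 0, "rx": 0, "ry": 0, "rz": 0.115, "claw": -1}])

```text
t: 10.88
eef_pos: [532.5, -264.8, 379.7]
tcp_rot: [-3.14, 0.009, 0.004]
ft_force: [0.8, -1.0, 0.2]
opening: 0.998
```

```bash
python3 go.py 530 -328 300 0
```

```text
pos [ 532.5 -264.8  379.7] rot [-3.1395  0.0087  0.004 ] F [ 0.8 -1.   0.2] op 94.8 t 10.875
d mm [-2.  63.4 79.6] frac [-0.0025  0.0792  0.0995] rot frac [-0.0013  0.0055  0.0025] q [-0.57  0.33  1.38 -0.    1.44  1.  ]
```

arm_command(steps=[{"dx": 0, "dy": 0.04, "dz": 0.05, "rx": 0, "ry": 0.005, "rz": 0, "claw": -1}, {"dx": 0, "dy": 0.04, "dz": 0.05, "rx": 0, "ry": 0, "rz": 0, "claw": -1}, {"dx": 0, "dy": 0, "dz": 0, "rx": 0, "ry": 0, "rz": 0, "claw": -1}])

```text
t: 11.25
eef_pos: [534.2, -327.1, 298.0]
tcp_rot: [-3.14, 0.0, 0.003]
ft_force: [0.1, 1.1, 1.5]
opening: 0.998
```

```bash
python3 -c "
from h import *
snap('wrist','wrist5')"; python3 lid.py wrist5;  python3 go.py 513 -328.5 32 0
```

```text
wrist5 bar [ 513.63007812 -330.56308594] [18.77480316 64.88345947] angle -0.041613102 z 59.6633468705468
  pca centre [ 513.7 -330.8] ang -0.0349044910173788
  lip [ 513.4 -331. ] 55.0 z 20.1
pos [ 534.9 -326.4  300. ] rot [-3.1414e+00 -2.3000e-03  4.2000e-03] F [0.3 0.4 0.3] op 95.1 t 11.3
d mm [-22.5   2.  268. ] frac [-0.0281  0.0025  0.3349] rot frac [-0.0001 -0.0015  0.0027] q [-0.65  0.42  1.44  0.    1.28  0.91]
```

View pics/wrist5.png

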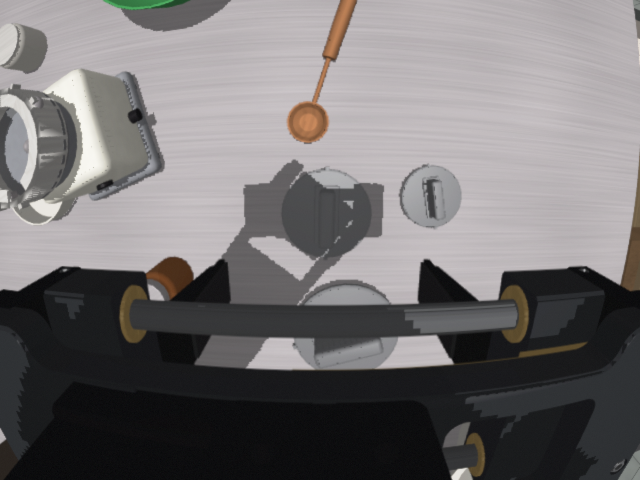

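arm_command(steps=[{"dx": -0.014, "dy": 0.0045, "dz": 0.06, "rx": 0, "ry": 0, "rz": 0.018, "claw": -1}, {"dx": -0.014, "dy": 0, "dz": 0.06, "rx": 0, "ry": 0, "rz": 0, "claw": -1}, {"dx": 0, "dy": 0, "dz": 0.06, "rx": 0, "ry": 0, "rz": 0, "claw": -1}, {"dx": 0, "dy": 0, "dz": 0.06, "rx": 0, "ry": 0, "rz": 0, "claw": -0.6}, {"dx": 0, "dy": 0, "dz": 0, "rx": 0, "ry": 0, "rz": 0, "claw": -0.6}])

```text
t: 11.92
eef_pos: [519.0, -326.6, 112.6]
tcp_rot: [3.134, -0.014, -0.02]
ft_force: [0.3, -0.8, 1.0]
opening: 0.847
```

```bash
python3 -c "
from h import *
snap('wrist','wrist6')"; python3 lid.py wrist6;  python3 go.py 513.5 -330 26 -0.025
```

```text
wrist6 bar [ 514.78808594 -330.67333984] [17.05979309 63.70760498] angle -0.0077495575 z 59.719049051996265
  pca centre [ 515.5 -330.8] ang -0.01279169046525297
  lip [ 513.6 -331. ] 55.0 z 20.1
pos [ 520.  -327.4  114.8] rot [ 3.1317 -0.0167 -0.0201] F [0.8 1.  1.7] op 78.0 t 11.975
d mm [-8.   1.9 88.7] frac [-0.0099  0.0023  0.1109] rot frac [ 0.0063 -0.0107  0.0031] q [-0.67  0.58  1.7   0.    0.84  0.92]
```

View pics/wrist6.png

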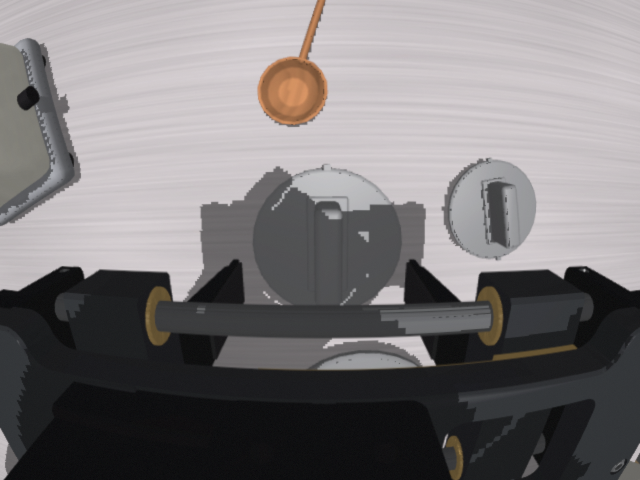

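arm_command(steps=[{"dx": -0.0095, "dy": 0.004, "dz": 0.04, "rx": 0.006, "ry": -0.0107, "rz": -0.004, "claw": -0.4}, {"dx": 0, "dy": 0, "dz": 0.04, "rx": 0, "ry": 0, "rz": 0, "claw": -0.4}, {"dx": 0, "dy": 0, "dz": 0, "rx": 0, "ry": 0, "rz": 0, "claw": -0.4}])

```text
t: 12.35
eef_pos: [518.0, -332.6, 59.5]
tcp_rot: [3.133, -0.011, -0.012]
ft_force: [-0.9, -0.8, 0.5]
opening: 0.701
```

```bash
python3 go.py 513.6 -330.8 26 -0.015
```

```text
pos [ 518.  -332.6   59.5] rot [ 3.1327 -0.0105 -0.0118] F [-0.9 -0.8  0.5] op 66.6 t 12.35
d mm [-4.8 -2.1 33.4] frac [-0.006  -0.0026  0.0417] rot frac [ 0.0056 -0.0067  0.002 ] q [-0.68  0.66  1.73 -0.    0.74  0.91]
```

arm_command(steps=[{"dx": -0.006, "dy": -0.0026, "dz": 0.015, "rx": 0.0056, "ry": -0.0067, "rz": 0.002, "claw": -0.4}, {"dx": 0, "dy": 0, "dz": 0.015, "rx": 0, "ry": 0, "rz": 0, "claw": -0.4}, {"dx": 0, "dy": 0, "dz": 0.009, "rx": 0, "ry": 0, "rz": 0, "claw": -0.4}, {"dx": 0, "dy": 0, "dz": 0, "rx": 0, "ry": 0, "rz": 0, "claw": -0.4}])

```text
t: 12.85
eef_pos: [515.6, -331.7, 31.9]
tcp_rot: [3.138, -0.005, -0.015]
ft_force: [0.7, -0.6, 0.2]
opening: 0.702
```

```bash
python3 go.py 513.6 -330.8 26 -0.015
```

```text
pos [ 515.6 -331.7   31.9] rot [ 3.1375 -0.0053 -0.0147] F [ 0.7 -0.6  0.2] op 66.7 t 12.85
d mm [-2.  -0.8  5.9] frac [-0.0025 -0.0011  0.0073] rot frac [ 0.0026 -0.0034  0.0002] q [-0.68  0.7   1.75  0.    0.69  0.91]
```

arm_command(steps=[{"dx": -0.0025, "dy": -0.001, "dz": 0.0075, "rx": 0.0026, "ry": -0.0034, "rz": 0, "claw": -0.4}, {"dx": 0, "dy": 0, "dz": 0, "rx": 0, "ry": 0, "rz": 0, "claw": -0.4}])

```text
t: 13.1
eef_pos: [513.6, -330.9, 25.7]
tcp_rot: [-3.141, 0.0, -0.015]
ft_force: [-0.4, -0.0, 0.6]
opening: 0.698
```

```bash
python3 go.py 513.6 -330.8 26 -0.015
```

```text
pos [ 513.6 -330.9   25.7] rot [-3.1414e+00  3.0000e-04 -1.4700e-02] F [-0.4 -0.   0.6] op 66.4 t 13.1
d mm [ 0.  -0.1 -0.3] frac [ 0.     -0.0001 -0.0004] rot frac [-0.0001  0.0002  0.0002] q [-0.68  0.71  1.75 -0.    0.69  0.91]
```

arm_command(steps=[{"dx": 0, "dy": 0, "dz": 0, "rx": 0, "ry": 0, "rz": 0, "claw": 1}, {"dx": 0, "dy": 0, "dz": 0, "rx": 0, "ry": 0, "rz": 0, "claw": 1}, {"dx": 0, "dy": 0, "dz": 0, "rx": 0, "ry": 0, "rz": 0, "claw": 1}, {"dx": 0, "dy": 0, "dz": 0, "rx": 0, "ry": 0, "rz": 0, "claw": 1}, {"dx": 0, "dy": 0, "dz": 0, "rx": 0, "ry": 0, "rz": 0, "claw": 1}, {"dx": 0, "dy": 0, "dz": 0, "rx": 0, "ry": 0, "rz": 0, "claw": 1}])

```text
t: 13.85
eef_pos: [513.7, -331.0, 26.1]
tcp_rot: [3.141, -0.0, -0.015]
ft_force: [0.3, 0.2, -0.2]
opening: 0.187
```

```bash
python3 go.py 513.6 -330.8 26 -0.015
```

```text
pos [ 513.7 -331.    26.1] rot [ 3.1414e+00 -1.0000e-04 -1.4800e-02] F [ 0.3  0.2 -0.2] op 17.8 t 13.85
d mm [-0.1 -0.2  0.1] frac [-0.0002 -0.0003  0.0001] rot frac [ 0.0001 -0.0001  0.0001] q [-0.68  0.71  1.75 -0.    0.69  0.91]
```

arm_command(steps=[{"dx": 0, "dy": 0, "dz": -0.02, "rx": 0, "ry": 0, "rz": 0, "claw": 1}, {"dx": 0, "dy": 0, "dz": -0.05, "rx": 0, "ry": 0, "rz": 0, "claw": 1}, {"dx": 0, "dy": 0, "dz": -0.06, "rx": 0, "ry": 0, "rz": 0, "claw": 1}, {"dx": 0, "dy": 0, "dz": -0.06, "rx": 0, "ry": 0, "rz": 0, "claw": 1}, {"dx": 0, "dy": 0, "dz": -0.06, "rx": 0, "ry": 0, "rz": 0, "claw": 1}, {"dx": 0, "dy": 0, "dz": -0.06, "rx": 0, "ry": 0, "rz": 0, "claw": 1}, {"dx": 0, "dy": 0, "dz": -0.04, "rx": 0, "ry": 0, "rz": -0.074, "claw": 1}, {"dx": 0, "dy": 0, "dz": 0, "rx": 0, "ry": 0, "rz": -0.074, "claw": 1}, {"dx": 0, "dy": 0, "dz": 0, "rx": 0, "ry": 0, "rz": -0.074, "claw": 1}, {"dx": 0, "dy": 0, "dz": 0, "rx": 0, "ry": 0, "rz": 0, "claw": 1}])

```text
t: 15.1
eef_pos: [511.5, -329.2, 325.6]
tcp_rot: [3.137, -0.003, 0.343]
ft_force: [-0.8, -0.1, -1.5]
opening: 0.187
```

```bash
python3 go.py 512 -59 300 0.333
```

```text
pos [ 511.5 -329.2  325.6] rot [ 3.1367e+00 -2.8000e-03  3.4330e-01] F [-0.8 -0.1 -1.5] op 17.7 t 15.1
d mm [  91.3 -254.4   24.6] frac [ 0.1142 -0.318   0.0307] rot frac [ 0.0031 -0.0018  0.0066] q [-0.68  0.38  1.45 -0.    1.31  0.55]
```

arm_command(steps=[{"dx": 0.019, "dy": -0.053, "dz": 0.003, "rx": 0.003, "ry": -0.0018, "rz": 0.0066, "claw": 1}, {"dx": 0.019, "dy": -0.053, "dz": 0.003, "rx": 0, "ry": 0, "rz": 0, "claw": 1}, {"dx": 0.019, "dy": -0.053, "dz": 0.003, "rx": 0, "ry": 0, "rz": 0, "claw": 1}, {"dx": 0.019, "dy": -0.053, "dz": 0.003, "rx": 0, "ry": 0, "rz": 0, "claw": 1}, {"dx": 0.019, "dy": -0.053, "dz": 0.003, "rx": 0, "ry": 0, "rz": 0, "claw": 1}, {"dx": 0.019, "dy": -0.053, "dz": 0.003, "rx": 0, "ry": 0, "rz": 0, "claw": 1}, {"dx": 0, "dy": 0, "dz": 0, "rx": 0, "ry": 0, "rz": 0, "claw": 1}, {"dx": 0, "dy": 0, "dz": 0, "rx": 0, "ry": 0, "rz": 0, "claw": 1}])

```text
t: 16.1
eef_pos: [514.3, -51.0, 313.1]
tcp_rot: [3.141, -0.0, 0.308]
ft_force: [-0.4, -0.5, -1.2]
opening: 0.188
```

```bash
python3 go.py 512 -59 300 0.333
python3 - <<'E'
from h import *
s=env.state(); snap('wrist','wrist7')
import mouth
mouth.mouth('wrist7',1); print(s['eef_pos'])
E
```

```text
pos [514.3 -51.  313.1] rot [ 3.1412e+00 -5.0000e-04  3.0750e-01] F [-0.4 -0.5 -1.2] op 17.9 t 16.1
d mm [-4.6  6.9 13.1] frac [-0.0058  0.0087  0.0163] rot frac [ 0.0002 -0.0003 -0.0162] q [-0.23  0.24  1.68 -0.    1.22  1.04]
  notch lat -14.8 14.4 50.8
  notch lat -15.2 14.6 51.1
wrist7 z 205.0 centre [615.78 -24.13] rad 40.09 notch ang 0.3344 outer [616.8  -23.91] 57.3
[514.3132296  -50.9940393  313.05626029]
```

View pics/wrist7.png

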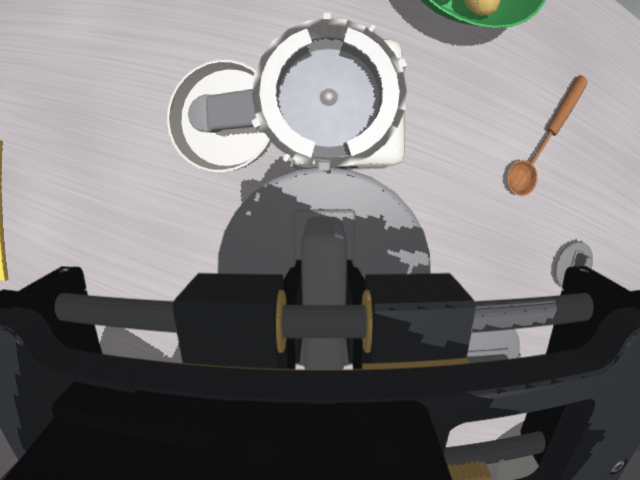

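```bash
cat > held.py <<'E'
from h import *
import sys
from scipy.optimize import least_squares
def held(tag,tcp,yaw):
    p,d,c=load(tag); cl=cloudf(c,d); zl=tcp[2]-6
    e=np.array([np.cos(yaw),np.sin(yaw)]); l=np.array([e[1],-e[0]])
    V=cl[...,:2]-tcp[:2]; 
    m=((abs(cl[...,2]-zl)<7)&(np.hypot(V[...,0],V[...,1])<64)&(V@e>5)&(d>0)).astype(np.uint8)
    m=cv2.morphologyEx(m,cv2.MORPH_OPEN,np.ones((3,3)))
    P=cl[m>0]; print('lip z',np.median(P[:,2]).round(1),'exp',zl)
    zz=np.median(P[:,2]); A=np.c_[P[:,:2]-tcp[:2],np.ones(len(P))]; print('tilt',np.linalg.lstsq(A,P[:,2],rcond=None)[0][:2].round(4))
    cs,_=cv2.findContours(m,cv2.RETR_EXTERNAL,cv2.CHAIN_APPROX_NONE); k=max(cs,key=cv2.contourArea)[:,0]
    Q=np.array([plane(c,u,v,zz,True)[:2] for u,v in k])-tcp[:2]
    r=np.hypot(*Q.T); Q=Q[(r>50)&(Q@e>12)]
    f=lambda x:np.hypot(Q[:,0]-x[0],Q[:,1]-x[1])-55.4
    s=least_squares(f,[0,0],loss='soft_l1',f_scale=.7); print('lid centre offset along tool x',round(s.x@e,2),'tool y',round(s.x@l,2),len(Q),'res',np.median(abs(f(s.x))).round(2), 'free',circ(Q)[1].round(1),(circ(Q)[0]@e).round(2))
    return s.x
E
python3 - <<'E'
from held import *
held('wrist7',np.array([514.31,-51,313.06]),0.3075)
E
```

```text
lip z 307.0 exp 307.06
tilt [-0.0115 -0.0043]
lid centre offset along tool x -0.81 tool y 1.11 286 res 0.26 free 54.3 0.7
```

```bash
python3 go.py 615.9 -22.9 300 0.333
```

```text
pos [514.3 -51.2 313. ] rot [ 3.1415e+00 -5.0000e-04  3.0710e-01] F [ 0.2  0.3 -0.4] op 17.7 t 16.15
d mm [105.4   3.7  13.1] frac [0.1317 0.0047 0.0163] rot frac [ 0.0001 -0.0003 -0.0165] q [-0.23  0.24  1.68  0.    1.22  1.04]
```

arm_command(steps=[{"dx": 0.033, "dy": 0.001, "dz": 0.01, "rx": 0, "ry": 0, "rz": -0.0165, "claw": 1}, {"dx": 0.033, "dy": 0.001, "dz": 0.01, "rx": 0, "ry": 0, "rz": 0, "claw": 1}, {"dx": 0.033, "dy": 0.001, "dz": 0.01, "rx": 0, "ry": 0, "rz": 0, "claw": 1}, {"dx": 0.033, "dy": 0.001, "dz": 0.01, "rx": 0, "ry": 0, "rz": 0, "claw": 1}, {"dx": 0, "dy": 0, "dz": 0.015, "rx": 0, "ry": 0, "rz": 0, "claw": 1}, {"dx": 0, "dy": 0, "dz": 0, "rx": 0, "ry": 0, "rz": 0, "claw": 1}])

```text
t: 16.9
eef_pos: [618.1, -27.2, 267.6]
tcp_rot: [3.141, 0.001, 0.32]
ft_force: [0.2, 1.3, -0.9]
opening: 0.186
```

```bash
python3 go.py 615.9 -22.9 245 0.333
```

```text
pos [618.1 -27.2 267.6] rot [3.1408e+00 5.0000e-04 3.2000e-01] F [ 0.2  1.3 -0.9] op 17.7 t 16.9
d mm [-0.7 -4.8 22.6] frac [-0.0008 -0.006   0.0282] rot frac [ 0.0005  0.0003 -0.0083] q [-0.15  0.44  1.51 -0.    1.2   1.1 ]
```

arm_command(steps=[{"dx": -0.0008, "dy": -0.006, "dz": 0.014, "rx": 0.0005, "ry": 0, "rz": -0.0083, "claw": 1}, {"dx": 0, "dy": 0, "dz": 0.014, "rx": 0, "ry": 0, "rz": 0, "claw": 1}, {"dx": 0, "dy": 0, "dz": 0, "rx": 0, "ry": 0, "rz": 0, "claw": 1}])

```text
t: 17.27
eef_pos: [614.7, -23.6, 244.6]
tcp_rot: [3.141, 0.0, 0.332]
ft_force: [-0.1, 0.4, -1.0]
opening: 0.19
```

```bash
python3 go.py 615.9 -22.9 235 0.333
```

```text
pos [614.7 -23.6 244.6] rot [3.1413e+00 1.0000e-04 3.3220e-01] F [-0.1  0.4 -1. ] op 18.0 t 17.275
d mm [ 1.4 -0.3  9.6] frac [ 0.0018 -0.0004  0.012 ] rot frac [ 0.0002  0.     -0.0005] q [-0.15  0.45  1.55 -0.    1.15  1.09]
```

arm_command(steps=[{"dx": 0.0018, "dy": -0.0004, "dz": 0.009, "rx": 0, "ry": 0, "rz": -0.0005, "claw": 1}, {"dx": 0, "dy": 0, "dz": 0, "rx": 0, "ry": 0, "rz": 0, "claw": 1}, {"dx": 0, "dy": 0, "dz": 0, "rx": 0, "ry": 0, "rz": 0, "claw": 1}])

```text
t: 17.65
eef_pos: [616.2, -22.8, 237.5]
tcp_rot: [3.141, -0.001, 0.333]
ft_force: [0.7, -0.2, -2.0]
opening: 0.189
```

```bash
python3 go.py 615.9 -22.9 229 0.333
```

```text
pos [616.2 -22.8 237.5] rot [ 3.1408e+00 -8.0000e-04  3.3310e-01] F [ 0.7 -0.2 -2. ] op 18.0 t 17.65
d mm [-0.3 -0.   8.5] frac [-0.0003 -0.      0.0106] rot frac [ 0.0005 -0.0005  0.0001] q [-0.14  0.46  1.55 -0.    1.13  1.09]
```

arm_command(steps=[{"dx": -0.0003, "dy": 0, "dz": 0.005, "rx": 0, "ry": 0, "rz": 0, "claw": 1}, {"dx": 0, "dy": 0, "dz": 0.005, "rx": 0, "ry": 0, "rz": 0, "claw": 1}, {"dx": 0, "dy": 0, "dz": 0, "rx": 0, "ry": 0, "rz": 0, "claw": 1}])

```text
t: 18.02
eef_pos: [616.0, -22.9, 229.1]
tcp_rot: [3.141, -0.001, 0.333]
ft_force: [-0.2, -0.5, -2.4]
opening: 0.187
```

```bash
python3 go.py 615.9 -22.9 225 0.333
```

```text
pos [616.  -22.9 229.1] rot [ 3.1406e+00 -1.1000e-03  3.3320e-01] F [-0.2 -0.5 -2.4] op 17.8 t 18.025
d mm [-0.1 -0.   4.1] frac [-0.0001 -0.      0.0051] rot frac [ 0.0006 -0.0007  0.0001] q [-0.14  0.46  1.56 -0.    1.11  1.09]
```

arm_command(steps=[{"dx": 0, "dy": 0, "dz": 0.0025, "rx": 0, "ry": 0, "rz": 0, "claw": 1}, {"dx": 0, "dy": 0, "dz": 0.0025, "rx": 0, "ry": 0, "rz": 0, "claw": 1}])

```text
t: 18.27
eef_pos: [616.1, -22.9, 225.1]
tcp_rot: [3.141, -0.001, 0.333]
ft_force: [0.6, -0.6, -2.2]
opening: 0.186
```

```bash
python3 go.py 615.9 -22.9 217 0.333; python3 -c "
from h import *
print(env.state()['moment'])"
```

```text
pos [616.1 -22.9 225.1] rot [ 3.1405e+00 -1.4000e-03  3.3310e-01] F [ 0.6 -0.6 -2.2] op 17.6 t 18.275
d mm [-0.2 -0.1  8.1] frac [-0.0002 -0.0001  0.0101] rot frac [ 0.0007 -0.0009  0.0001] q [-0.14  0.47  1.57 -0.    1.1   1.09]
[-0.0512581  -0.04524598 -0.05820072]
```

arm_command(steps=[{"dx": 0, "dy": 0, "dz": 0.003, "rx": 0, "ry": 0, "rz": 0, "claw": 1}, {"dx": 0, "dy": 0, "dz": 0.003, "rx": 0, "ry": 0, "rz": 0, "claw": 1}, {"dx": 0, "dy": 0, "dz": 0.002, "rx": 0, "ry": 0, "rz": 0, "claw": 1}])

```text
t: 18.65
eef_pos: [616.1, -22.9, 218.1]
tcp_rot: [3.141, -0.001, 0.333]
ft_force: [0.5, 0.3, -0.3]
opening: 0.187
```

```bash
python3 go.py 615.9 -22.9 217 0.333; python3 -c "
from h import *
print(env.state()['moment'])"
```

```text
pos [616.1 -22.9 218.1] rot [ 3.1405e+00 -1.4000e-03  3.3310e-01] F [ 0.5  0.3 -0.3] op 17.7 t 18.65
d mm [-0.2 -0.1  1.1] frac [-0.0002 -0.0001  0.0014] rot frac [ 0.0007 -0.0009  0.0001] q [-0.14  0.47  1.58 -0.    1.09  1.09]
[0.03002077 0.02002748 0.04470216]
```

arm_command(steps=[{"dx": 0, "dy": 0, "dz": 0.0015, "rx": 0, "ry": 0, "rz": 0, "claw": 1}, {"dx": 0, "dy": 0, "dz": 0.001, "rx": 0, "ry": 0, "rz": 0, "claw": 1}])

```text
t: 18.9
eef_pos: [616.1, -22.9, 217.1]
tcp_rot: [3.14, -0.002, 0.333]
ft_force: [-2.7, -0.3, 9.9]
opening: 0.185
```

```bash
python3 go.py 615.9 -22.9 217 0.333
```

```text
pos [616.1 -22.9 217.1] rot [ 3.1403e+00 -2.0000e-03  3.3300e-01] F [-2.7 -0.3  9.9] op 17.6 t 18.9
d mm [-0.2 -0.1  0.1] frac [-0.0003 -0.0001  0.0001] rot frac [ 0.0008 -0.0013  0.    ] q [-0.14  0.48  1.58 -0.    1.08  1.09]
```

arm_command(steps=[{"dx": 0, "dy": 0, "dz": 0, "rx": 0, "ry": 0, "rz": 0.03, "claw": 1}, {"dx": 0, "dy": 0, "dz": 0, "rx": 0, "ry": 0, "rz": 0.05, "claw": 1}, {"dx": 0, "dy": 0, "dz": 0, "rx": 0, "ry": 0, "rz": 0.05, "claw": 1}])

```text
t: 19.27
eef_pos: [616.2, -22.8, 217.4]
tcp_rot: [3.141, -0.003, 0.124]
ft_force: [0.6, -0.3, -1.9]
opening: 0.189
```

```bash
python3 go.py 616 -22.9 217 -0.267; python3 -c "
from h import *
print(env.state()['moment'])"
```

```text
pos [616.2 -22.8 217.4] rot [ 3.1407e+00 -2.8000e-03  1.2360e-01] F [ 0.6 -0.3 -1.9] op 17.9 t 19.275
d mm [-0.2  0.1  0.4] frac [-0.0003  0.0001  0.0005] rot frac [ 2.000e-04 -1.900e-03  2.487e-01] q [-0.14  0.48  1.58 -0.    1.08  1.3 ]
[0.10048978 0.01647483 0.11955382]
```

arm_command(steps=[{"dx": 0, "dy": 0, "dz": 0.0003, "rx": 0, "ry": -0.001, "rz": 0.05, "claw": 1}, {"dx": 0, "dy": 0, "dz": 0, "rx": 0, "ry": 0, "rz": 0.05, "claw": 1}, {"dx": 0, "dy": 0, "dz": 0, "rx": 0, "ry": 0, "rz": 0.05, "claw": 1}, {"dx": 0, "dy": 0, "dz": 0, "rx": 0, "ry": 0, "rz": 0.04, "claw": 1}, {"dx": 0, "dy": 0, "dz": 0, "rx": 0, "ry": 0, "rz": 0, "claw": 1}])

```text
t: 19.9
eef_pos: [616.2, -22.5, 217.3]
tcp_rot: [3.141, -0.002, -0.183]
ft_force: [0.7, 0.6, -1.1]
opening: 0.183
```

```bash
python3 go.py 616 -22.9 217 -0.267; python3 -c "
from h import *
print(env.state()['moment'])
snap('wrist','wrist8');snap('top','top8');snap('scene','scene8')
im=cv2.imread('pics/wrist8.png');cv2.imwrite('pics/w8c.png',cv2.resize(im[120:300,200:450],None,fx=3,fy=3,interpolation=cv2.INTER_CUBIC))
im=cv2.imread('pics/scene8.png');cv2.imwrite('pics/s8c.png',cv2.resize(im[170:350,280:480],None,fx=3.3,fy=3.3,interpolation=cv2.INTER_CUBIC))
"
```

```text
pos [616.2 -22.5 217.3] rot [ 3.1409e+00 -1.8000e-03 -1.8270e-01] F [ 0.7  0.6 -1.1] op 17.4 t 19.9
d mm [-0.1  0.4  0.3] frac [-0.0002  0.0005  0.0004] rot frac [ 0.0004 -0.0012  0.0537] q [-0.14  0.48  1.58 -0.    1.09  1.61]
[0.06251533 0.10475143 0.24079569]
```

View pics/w8c.png

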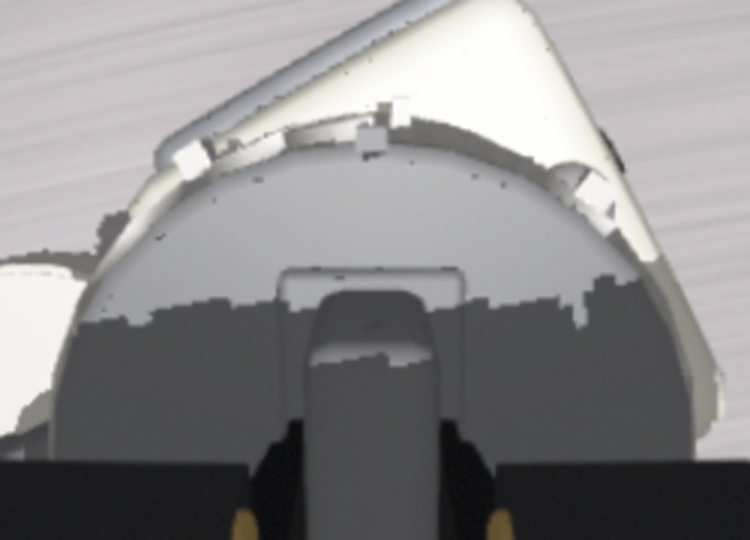

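View pics/s8c.png

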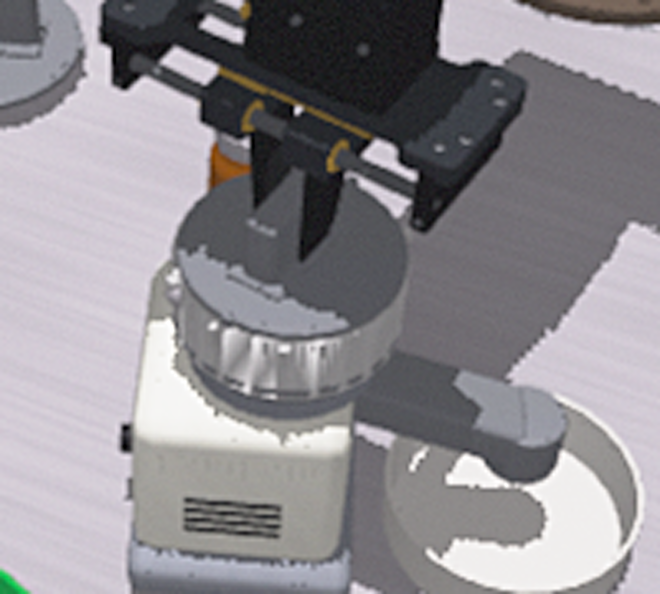

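```bash
cat > ang.py <<'E'
from h import *
def ang(tag,pts,yaw):
    p,d,c=load(tag); C=np.array([615.9,-23.4])
    for n,(u,v,z) in pts.items():
        P=plane(c,200+u/3,120+v/3,z,True)[:2]-C; print(n,np.hypot(*P).round(1),'ang',np.arctan2(P[1],P[0]).round(3),'depth z',)
if __name__=='__main__':
    p,d,c=load('wrist8'); cl=cloudf(c,d)
    for u,v in [(192,158),(372,138),(402,112),(590,190)]: print(cl[120+v//3,200+u//3].round(1))
    ang('wrist8',dict(notch=(192,158,205),ptr=(372,135,208),run=(401,110,204),lock=(594,190,205)),0)
E
python3 ang.py
```

```text
[673.2  -4.5 205. ]
[670.8 -34.2 211.1]
[673.9 -39.8 204.2]
[655.9 -68.1 204.5]
notch 60.1 ang 0.322 depth z
ptr 56.3 ang -0.194 depth z
run 60.4 ang -0.272 depth z
lock 60.5 ang -0.854 depth z
```

arm_command(steps=[{"dx": 0, "dy": 0.0003, "dz": 0.0004, "rx": 0, "ry": -0.001, "rz": 0.027, "claw": 1}, {"dx": 0, "dy": 0, "dz": 0, "rx": 0, "ry": 0, "rz": 0.026, "claw": 1}, {"dx": 0, "dy": 0, "dz": 0, "rx": 0, "ry": 0, "rz": 0, "claw": 1}])

```text
t: 20.42
eef_pos: [616.2, -22.5, 217.3]
tcp_rot: [3.141, -0.001, -0.264]
ft_force: [-0.5, 0.5, -2.1]
opening: 0.187
```

```bash
python3 go.py 616 -22.9 217 -0.267; python3 -c "
from h import *
print(env.state()['moment'])
snap('wrist','wrist9')
im=cv2.imread('pics/wrist9.png');cv2.imwrite('pics/w9c.png',cv2.resize(im[120:300,200:450],None,fx=3,fy=3,interpolation=cv2.INTER_CUBIC))
"
```

```text
pos [616.2 -22.5 217.3] rot [ 3.1415e+00 -6.0000e-04 -2.6380e-01] F [-0.5  0.5 -2.1] op 17.8 t 20.425
d mm [-0.1  0.5  0.3] frac [-0.0002  0.0006  0.0004] rot frac [ 0.0001 -0.0004  0.002 ] q [-0.14  0.48  1.58 -0.    1.09  1.69]
[ 0.055627   -0.03618258  0.28398758]
```

View pics/w9c.png

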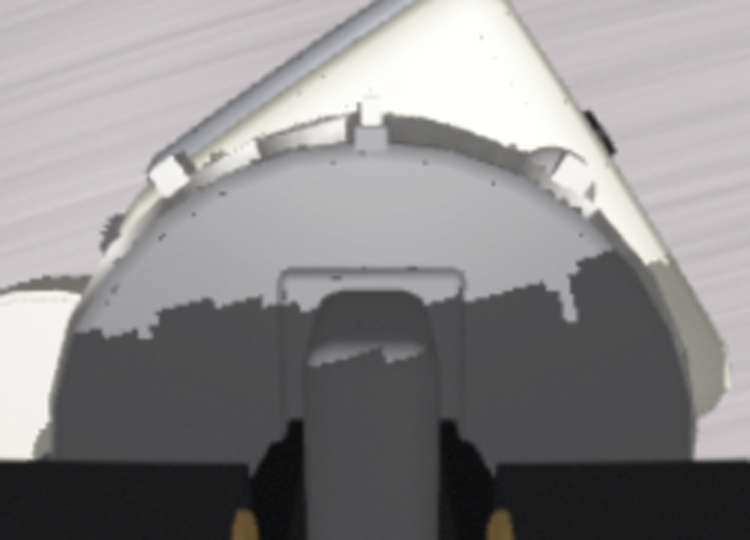

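```bash
python3 dish.py 9 scene top
python3 - <<'E'
from h import *
a,da,c=load('top0'); b,db,_=load('top9')
for n,(u,v) in dict(jar=(308,306),tub=(187,125),spoon=(400,211),handle=(420,150)).items():
    print(n,np.abs(a[v-18:v+18,u-18:u+18].astype(int)-b[v-18:v+18,u-18:u+18]).mean())
E
python3 go.py 616 -22.9 217 -0.267
```

```text
scene dish [576.2 103.9] 68.0 346 376
jar 28.820473251028808
tub 37.43132716049383
spoon 22.914866255144034
handle 23.652006172839506
pos [616.2 -22.5 217.3] rot [ 3.1415e+00 -5.0000e-04 -2.6380e-01] F [ 0.4  1.  -1. ] op 17.7 t 20.575
d mm [-0.1  0.4  0.3] frac [-0.0002  0.0005  0.0003] rot frac [ 0.0001 -0.0003  0.002 ] q [-0.14  0.48  1.58 -0.    1.09  1.69]Traceback (most recent call last):
  File "dish.py", line 12, in <module>
    q=P[rng.choice(len(P),3,False)]
        ~~~~~~~~~~^^^^^^^^^^^^^^^^
  File "numpy/random/_generator.pyx", line 864, in numpy.random._generator.Generator.choice
ValueError: a must be a positive integer unless no samples are taken
```

View pics/scene9.png

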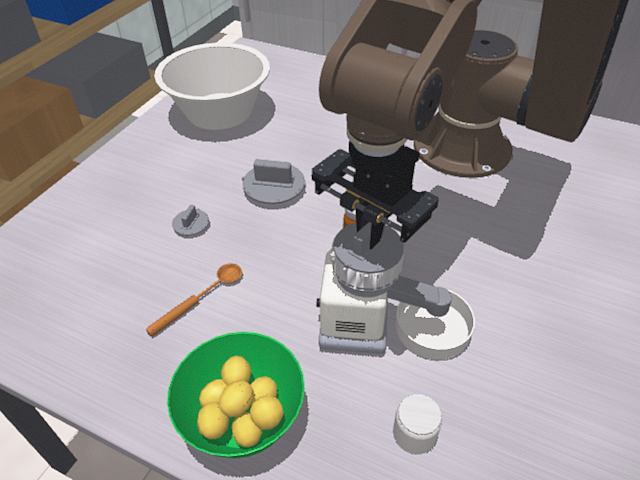

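```bash
python3 -c "
from cell import env
print(env.job_done()); s=env.state(); print(s['t'],s['tcp_rot'],s['moment'])"
```

```text
the job is handed in; nothing more can be done
None
the job is handed in; nothing more can be done
```

The job is handed in at about 20.6 s, with the gripper still holding the lid on the run mark.

- **Dish:** I slid it along the bench with the two finger fronts, without lifting it. My last measurements put it within about 1.5 mm of the spout centre (top camera) or 0.6 mm (scene camera).
- **Lid:** I gripped the middle-sized of the three lids and lowered it with its lugs through the notches. Contact came at 10 N, at the height expected for fully home.
- **Twist:** I turned it clockwise by 0.597 rad by wrist yaw. In the final wrist picture its pointer lines up with the single run rib, and the 0.28 N m moment matches the spring there. The double rib of the lock click was not approached.
- **Bystanders:** The last scene picture shows the spoon and tub where they were. The jar is partly hidden by the arm, but the part in view looks unmoved.

Two checks were less clean. The final top-camera check of the dish and bystanders failed because the arm blocked the view, so those last checks rest on the scene camera. The scene camera also reads about 3 mm off the other two in absolute position, so I compared dish and spout within one camera each time.

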